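# Clear the test jig and hold its press down

### The job

A screwdriver was left lying under the press plate of the circuit-board test jig: draw it out sideways before you push the press, and lay it flat in the blue tool tray. Then push the jig's red T-handle down with the fingers against its spring, 45 mm below its rest height (give or take 5 mm, the press plate is then level just above the green board; more than 55 mm would ruin the contact pins), keep it there for three seconds, and finish while still holding it down. Do not shift the meter, the jar or the wire spool.

Things in the scene. Friction and masses are not known exactly. Their poses are not given: they have to be found in the camera images.
- jig: Fixed test jig. Black base 15 mm thick, x -100 to 110, y -70 to 170 mm in its frame; origin on the table. Green board 100 x 110 mm on it at x -10, y 0, top 18 mm above the table, chips to 21. Hinge posts 107 mm high over x 76 to 104, y -30 to 30. Place and yaw vary.
- hinge (a point): Middle of the press arm's hinge axis (along jig y): jig x +90, y 0, 95 mm above the table. The aluminium arm, 22 mm wide and 14 mm thick, runs from it to jig -x, level at rest, top 102 mm above the table.
- press_arm (a joint): Arm angle about its hinge: 0 at rest (arm level), grows as the handle is pushed down, stop at 0.34 rad. Handle travel is 180 mm x sin(angle): 45 mm at 0.253 rad. The spring takes about 5 N down on the handle to start, 10 N at 45 mm, and lifts the arm when let go.
- handle (a point): Red T-handle at the arm's free end: bar 22 mm in diameter, 76 mm long. Origin at its middle, on the bar's axis; the bar lies along jig y. At rest at jig x -90, y 0, axis 95 mm above the table (top 106). Moves in an arc of 180 mm radius about the hinge: when 45 mm down it is 6 mm nearer to the hinge.
- press_plate (a point): Aluminium plate 60 x 90 x 6 mm under the arm. Origin at the centre of its underside, about jig x -10, y 0. At rest the underside's centre is 45 mm above the table, tilted 0.25 rad, its +x edge lower; at 0.25 rad arm angle it is level, 22 mm above the table. The screwdriver would stop it.
- screwdriver: Loose, 80 to 170 g. Orange-black square handle 80 x 24 x 24 mm, steel shaft 10 mm thick, 75 mm long. Origin: middle of the handle, on its underside; x towards the tip (handle end x -40, tip x +115), shaft axis z 12 mm. Starts flat on the jig's base (15 mm up), handle about 115 mm to the arm's +y side, open above, tip under the plate. A 60 mm pull along its axis frees it.
- screwdriver_mid (a point): Middle of the screwdriver's whole length (155 mm), on its axis: at x +37.5, z +12 mm in the screwdriver's frame.
- tray: Fixed blue open tool tray, outside 230 (x) x 150 (y) x 35 mm, walls and floor 4 mm. Origin at the centre of its underside. It stands to the left or to the right of the jig.
- meter: Black multimeter lying flat, 150 x 80 x 34 mm, origin under its centre; across the jig from the tray. Leave it alone.
- jar: Small closed glass jar, 60 mm diameter, 50 mm high, near the jig's far left corner, origin under its centre. Leave it alone.
- spool: Wire spool, 56 mm diameter, 40 mm high, standing upright near the jig's far right corner, origin under its centre. Leave it alone.
There are look-alikes about, which are no part of the job. Of the things like the screwdriver, leave any that is turquoise or yellow; of the rest the smaller one is meant.

How it is judged:
On the way, in this order (a step that is already met when the one before it is completed fails the run):
1. screwdriver lying flat and released in the tool tray, the press still up (x of screwdriver_mid in the frame of tray between -0.06 and 0.06 m and y of screwdriver_mid in the frame of tray between -0.065 and 0.065 m and z of screwdriver_mid in the frame of tray below 0.03 m and angle between screwdriver's own x axis and vertical between 1.4 and 1.74 rad and linear speed of screwdriver below 0.03 m/s and contact force between the fingers and screwdriver below 0.1 N and value of joint press_arm below 0.05 rad), for 0.2 s.
2. handle held 45 mm down (38 to 50.5 mm) by the fingers for three seconds (distance between the grasp point and handle below 0.07 m and value of joint press_arm between 0.215 and 0.285 rad and contact force between the fingers and press_arm above 3 N and velocity of joint press_arm between -0.1 and 0.1 rad/s), for 3 s.
At the end, for the whole second after the job is handed in: The fingers hold the T-handle (TCP within 70 mm of the bar's middle, over 3 N of contact) steady at 38 to 50.5 mm of travel (arm angle 0.215 to 0.285 rad), and the screwdriver lies flat, at rest and released on the tray's floor, inside its walls (all of step 2 and x of screwdriver_mid in the frame of tray between -0.06 and 0.06 m and y of screwdriver_mid in the frame of tray between -0.065 and 0.065 m and z of screwdriver_mid in the frame of tray below 0.03 m and angle between screwdriver's own x axis and vertical between 1.4 and 1.74 rad and linear speed of screwdriver below 0.03 m/s and contact force between the fingers and screwdriver below 0.1 N); the arm keeps its last pose, push and grip.
It fails at once if screwdriver dropped from a height (over about 50 mm) or thrown (linear speed of screwdriver above 1 m/s and contact force between the fingers and screwdriver below 0.1 N).
It fails at once if press pushed past 55 mm of travel (value of joint press_arm above 0.315 rad).
It fails at once if press plate forced onto the screwdriver (contact force between press_arm and screwdriver above 5 N).
It fails at once if press worked before the screwdriver was out of the jig (value of joint press_arm above 0.1 rad and horizontal distance between screwdriver_mid and press_plate below 0.1 m).
It fails at once if meter, jar or spool shifted by more than 30 mm (distance of any of meter, jar, spool from where it was at the start of the episode above 0.03 m).
It also fails if it takes over 64 s, if anything falls off the work surface, if the arm or the gripper's body presses on something with over 40 N, if the wrist force passes 120 N, or if a joint passes its speed limit or range.

### The arm

A 6-joint arm with a two-finger parallel gripper is mounted at the origin on the work surface. World frame = base frame: x ahead of the robot, y to its left, z up, the work surface at z = 0. Lengths are in m, angles in rad, forces in N, time in s.
With the tool pointing down it reaches from about 0.275 to 0.725 m from the base axis. Payload 15.9 kg.
Tool frame: the origin (TCP) lies between the finger pads, 19 mm behind the fingertips; this is the grasp point; z points along the fingers, y is the line along which they close (so a half turn about z gives the same grasp; the last joint's range is limited). The gripper opens to 85 mm and grips with 20 to 120 N. Pads are 22 mm wide; open, the fingers measure 114 mm over their backs; the gripper's body (76 mm by 85 mm) begins 54 mm behind the grasp point. The pads swing forward as they close: fully open they stand 13 mm farther back than shut.
Start: joints at [1.212, 0.213, -0.034, 1.323, 0, 1.571], TCP at [0.176, 0.468, 0.25] pointing down, gripper open.
Joint ranges: [-2.98, 2.98], [-0.74, 1.72], [-1.14, 1.35], [-2.1, 2.04], [-1.57, 1.44], [-3.14, 3.14]. Speed limits (rad/s): [1.89, 1.89, 2.39, 2.57, 3.14, 3.14].

### API

Orientations are given as a unit quaternion [x, y, z, w].
In Python, from bench import sense, camera, close_job gives the robot as it stands.
- The arm moves only by the tool carry_out, never from a script. Its argument "moves" is a list of rows, each an object of numbers: "x", "y", "z": the shift along the world's x, y, z in units of 25 cm (1.0 is 25 cm); "rx", "ry", "rz": the turn, a rotation vector about the world's x, y, z in units of 90 degrees (1.0 is 90 degrees). A call has 1 to 12 rows; each row is the pose to reach, as a shift and turn from the pose commanded when the call began; what a row does not reach only later rows make up. A row lasts 1/8 s, in which the tool goes at most 62.5 mm and 10.7 degrees, less where a joint would pass 70% of its speed; a pose out of reach is approached as far as the arm can. A call with a number of a shift or a turn outside -1 to 1 is refused whole. A call with a gripper value outside its range is refused whole. "grip" is the opening, from -1 (shut) to 1 (fully open), set as the call begins (left out, the last holds). The fingers move at their own pace and stop on an object; "newtons" is the grip in N (left out, the last holds). Time passes only in rows, so rows that repeat a pose let the fingers close. It gives the time, the measured TCP pose, the force, the opening and the grip force at its end, in the units of the state.
- sense(): the state, without advancing time (a new reading comes with each control period).
- camera(name): name is "side" or "top"; returns a dict with "frame" (420x560x3 uint8, blue, green, red), "intrinsics" (3x3 intrinsics, pixels), "extrinsics" (4x4, takes a point from camera to world coordinates). Camera axes: x right, y down, z forward; pixel columns grow to the right and rows downward; lengths in m; the calibration is good to about 2 mm. A picture is of the moment at which its call begins. There is no depth.
- close_job(): hands the job in; it is judged then, once.
The state is a dict: "clock": time; "qpos": joint angles; "qvel": joint speeds; "joint_efforts": joint torques, N m; "position": TCP position; "ee_rot": TCP orientation; "force": force on the tool from outside, world axes, zero at the start; "wrist_torque": the same for the moment, N m; "width": finger opening in m; "grasp_force": force on a finger pad.
Only numpy, scipy, OpenCV 4.12 (cv2) and the standard library are available. Lean on these libraries where they do the work, as an engineer would, in place of code of your own. Each camera call takes 0.05 s, during which the arm holds its last target. There are 200 camera calls.

## Working session

There is one attempt and no reset: what is moved stays moved. The work goes in short steps, Python scripts to look and compute and a tool call to move; the robot and the scene stay as the last step left them, time stands still between calls to the robot, and variables do not carry over. Pictures are saved under pics/ and viewed, at most 10 in all, crops included, and the job is handed in when it is done.

Besides the shell and the picture viewer there is one more tool, called after "Call:" as a command line: name --argument value ..., lists and objects as JSON in quotes. carry_out: Moves the arm, as the interface text tells. Its arguments: {"type":"object","properties":{"moves":{"type":"array","items":{"type":"object","properties":{"x":{"type":"number"},"y":{"type":"number"},"z":{"type":"number"},"rx":{"type":"number"},"ry":{"type":"number"},"rz":{"type":"number"}}}},"grip":{"type":"number"},"newtons":{"type":"number"}},"required":["moves"]}

```bash
ls; mkdir -p pics
cat > h.py <<'E'
import numpy as np, cv2
from bench import sense, camera, close_job
def ray(c,u,v):
    d=np.linalg.inv(c["intrinsics"])@[u,v,1]; E=c["extrinsics"]; return E[:3,3],E[:3,:3]@d
def onz(c,u,v,z):
    o,d=ray(c,u,v); return o+d*(z-o[2])/d[2]
def two(c1,p1,c2,p2):
    o1,d1=ray(c1,*p1);o2,d2=ray(c2,*p2)
    s=np.linalg.lstsq(np.c_[d1,-d2],o2-o1,rcond=None)[0]
    a=o1+d1*s[0];b=o2+d2*s[1]; return (a+b)/2,np.linalg.norm(a-b)
def proj(c,p):
    E=np.linalg.inv(c["extrinsics"]); q=c["intrinsics"]@(E[:3,:3]@np.array(p)+E[:3,3]); return q[:2]/q[2]
E
python3 - <<'E'
from h import *
import pickle
C={n:camera(n) for n in("top","side")}
pickle.dump(C,open("c0.pkl","wb"))
for n,c in C.items():
    cv2.imwrite(f"pics/{n}0.png",c["frame"]); print(n,np.round(c["extrinsics"],3).tolist(),np.round(c["intrinsics"],1).tolist())
s=sense();print(s)
E
```

```text
pics
top [[0.01, -0.988, 0.154, 0.293], [-1.0, -0.01, 0.001, 0.084], [0.0, -0.154, -0.988, 1.448], [0.0, 0.0, 0.0, 1.0]] [[497.4, 0.0, 276.5], [0.0, 497.4, 207.8], [0.0, 0.0, 1.0]]
side [[0.816, -0.272, 0.51, -0.134], [-0.577, -0.413, 0.704, -0.798], [0.019, -0.869, -0.494, 0.691], [0.0, 0.0, 0.0, 1.0]] [[506.0, 0.0, 285.6], [0.0, 506.0, 212.3], [0.0, 0.0, 1.0]]
{'clock': 0.1, 'qpos': array([ 1.21201919e+00,  2.13332292e-01, -3.49447120e-02,  1.32357073e+00,
       -2.69584623e-06,  1.57081031e+00]), 'qvel': array([ 0.00102831, -0.00101936,  0.00300731, -0.00051562, -0.00088692,
        0.00141181]), 'joint_efforts': array([ 1.16698138e-03, -6.87252903e+01,  4.87804985e+01,  1.22376127e-02,
        1.90417318e-04, -1.31025320e-05]), 'position': array([0.17546086, 0.46788415, 0.2495735 ]), 'ee_rot': array([ 1.78434842e-01,  9.83951590e-01, -5.17508549e-04, -9.24702826e-05]), 'force': array([-0.98948097, -0.71466755,  0.48677173]), 'wrist_torque': array([-0.01766502,  0.0272595 , -0.02439407]), 'grasp_force': 0.0, 'width': 0.08532244490202594}
```

View pics/top0.png

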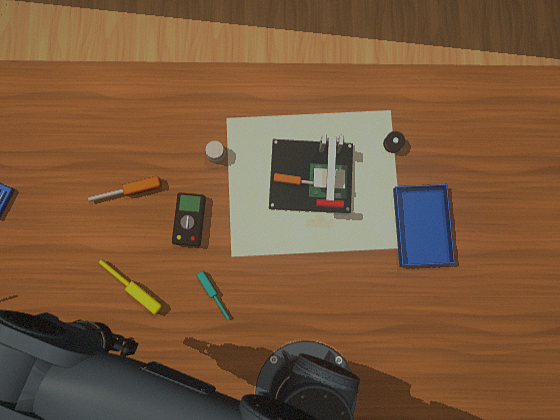

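View pics/side0.png

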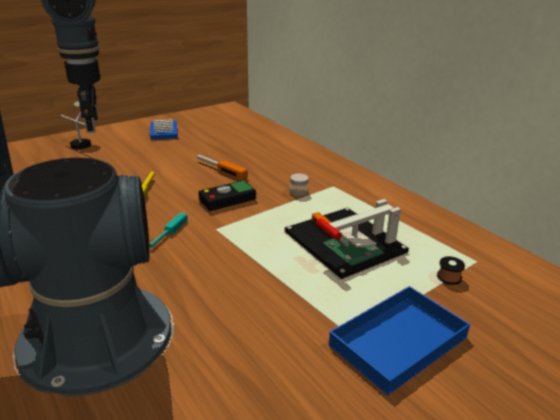

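Candidates for the screwdriver, by pixel in the top view:
- Orange in the jig (287,179), smaller and with its tip under the plate.
- Orange on the table (140,187), larger.
- Yellow (140,290).
- Turquoise (210,290).

The one in the jig fits the description. The tray is at (425,225), the red handle at (330,203), and the meter at (188,220). I'll measure these now and check the choice in a crop.

```bash
cat > m.py <<'E'
from h import *
def blob(c,lo,hi,roi):
    x0,y0,x1,y1=roi
    m=cv2.inRange(cv2.cvtColor(c["frame"],cv2.COLOR_BGR2HSV),lo,hi); k=np.zeros_like(m);k[y0:y1,x0:x1]=m[y0:y1,x0:x1]
    cs=cv2.findContours(k,cv2.RETR_EXTERNAL,cv2.CHAIN_APPROX_NONE)[0]
    return max(cs,key=cv2.contourArea)
def cen(k):
    M=cv2.moments(k);return np.array([M['m10'],M['m01']])/M['m00']
E
python3 - <<'E'
from m import *
import pickle
C=pickle.load(open("c0.pkl","rb"));t,s=C["top"],C["side"]
OR=((5,160,90),(18,255,255));RE1=((0,170,80),(4,255,255));BL=((100,150,40),(125,255,255))
kt=blob(t,*OR,(262,165,312,195));ks=blob(s,*OR,(300,200,345,250))
print("orange",cv2.minAreaRect(kt),cen(kt),cv2.minAreaRect(ks),cen(ks));print(two(t,cen(kt),s,cen(ks)))
for z in(.027,.039):print(z,[onz(t,*p,z).round(4).tolist() for p in cv2.boxPoints(cv2.minAreaRect(kt))])
rt=blob(t,*RE1,(305,190,355,215));rs=blob(s,*RE1,(305,205,350,245))
print("red",cv2.minAreaRect(rt),cv2.minAreaRect(rs));print(two(t,cen(rt),s,cen(rs)))
print([onz(t,*p,.106).round(4).tolist() for p in cv2.boxPoints(cv2.minAreaRect(rt))])
b=blob(t,*BL,(380,170,480,280));bs=blob(s,*BL,(320,280,480,400))
r=cv2.minAreaRect(b);print("tray",r,[onz(t,*p,.035).round(4).tolist() for p in cv2.boxPoints(r)],[onz(t,*p,.0).round(4).tolist() for p in cv2.boxPoints(r)])
# tray top corner near right in both views
q=cv2.approxPolyDP(cv2.convexHull(b),4,True)[:,0];qs=cv2.approxPolyDP(cv2.convexHull(bs),4,True)[:,0];print(q.tolist(),qs.tolist())
a=cv2.resize(t["frame"][125:225,255:365],None,fx=4,fy=4,interpolation=2);d=cv2.resize(s["frame"][185:285,270:420],None,fx=4,fy=4,interpolation=2)
a=cv2.copyMakeBorder(a,0,0,0,0,0);cv2.imwrite("pics/crop0.png",cv2.resize(np.hstack([a,d]),(800,308)))
E
```

```text
orange ((286.8952331542969, 178.28602600097656), (26.697071075439453, 7.731576442718506), 7.594643592834473) [286.96598639 178.20602527] ((321.5541076660156, 217.5592803955078), (18.523319244384766, 6.6770100593566895), 21.037511825561523) [320.73381295 217.1822542 ]
(array([0.59779909, 0.0572395 , 0.04156878]), np.float64(0.00297103503167525))
0.027 [[0.5954, 0.0964, 0.027], [0.6183, 0.0937, 0.027], [0.6086, 0.0162, 0.027], [0.5857, 0.0191, 0.027]]
0.039 [[0.5929, 0.0963, 0.039], [0.6156, 0.0936, 0.039], [0.6059, 0.0168, 0.039], [0.5833, 0.0197, 0.039]]
red ((329.5672607421875, 202.35690307617188), (27.129575729370117, 6.1658124923706055), 3.3664605617523193) ((328.41998291015625, 227.94000244140625), (29.40000343322754, 8.200000762939453), 36.869895935058594)
(array([ 0.52039041, -0.06100986,  0.09378041]), np.float64(0.0001455522843348092))
[[0.512, -0.0218, 0.106], [0.5291, -0.0228, 0.106], [0.5255, -0.097, 0.106], [0.5084, -0.0958, 0.106]]
tray ((427.89031982421875, 227.01217651367188), (74.20722961425781, 49.0846061706543), 87.47388458251953) [[0.5661, -0.2759, 0.035], [0.574, -0.4179, 0.035], [0.3605, -0.4179, 0.035], [0.353, -0.279, 0.035]] [[0.5729, -0.2848, 0.0], [0.5809, -0.4304, 0.0], [0.3622, -0.4303, 0.0], [0.3545, -0.288, 0.0]]
[[442, 190], [454, 263], [405, 265], [402, 193]] [[410, 288], [468, 326], [464, 338], [387, 393], [331, 346], [331, 332]]
```

View pics/crop0.png

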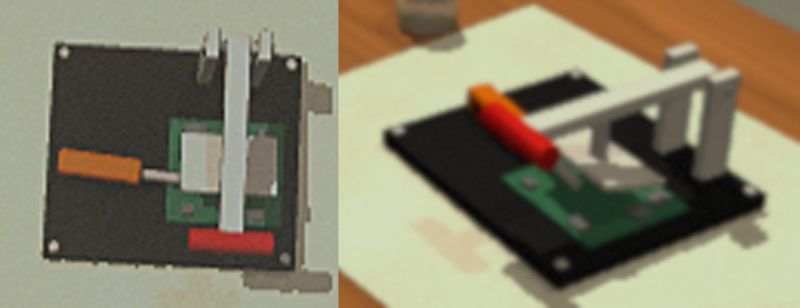

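The crop confirms the choice. The small orange handle lies on the jig base at about top (287,178), with its shaft under the plate. The red bar partly hides it in the side view. I'll re-measure the tray with a looser mask and get the screwdriver's height from matched corners.

Run:
```python
from m import *
import pickle
C=pickle.load(open("c0.pkl","rb"));t,s=C["top"],C["side"]
BL=((100,90,15),(130,255,255))
for n,c,roi in(("top",t,(370,160,490,285)),("side",s,(310,270,490,410))):
    k=blob(c,*BL,roi);q=cv2.approxPolyDP(cv2.convexHull(k),3,True)[:,0];print(n,cv2.minAreaRect(k),q.tolist())
    if n=="top":
        r=cv2.minAreaRect(k)
        for z in(0,.035):print(z,[onz(t,*p,z).round(3).tolist() for p in cv2.boxPoints(r)])
OR=((5,120,60),(20,255,255))
kt=blob(t,*OR,(262,165,312,195))[:,0];ks=blob(s,*OR,(300,200,345,250))[:,0]
print(kt[kt[:,0]<278].tolist());print(ks[ks[:,0]<326].tolist())
for z in (.039,.051,.027): print(z,[proj(s,onz(t,*p,z)).round(1).tolist() for p in cv2.boxPoints(cv2.minAreaRect(kt))])
```

```text
top ((423.5481872558594, 224.61386108398438), (81.29934692382812, 55.33985137939453), 85.51539611816406) [[446, 184], [454, 263], [399, 265], [393, 189]]
0 [[0.587, -0.259, 0.0], [0.602, -0.423, 0.0], [0.362, -0.431, 0.0], [0.348, -0.271, 0.0]]
0.035 [[0.58, -0.25, 0.035], [0.594, -0.411, 0.035], [0.361, -0.419, 0.035], [0.347, -0.262, 0.035]]
side ((398.84051513671875, 333.59552001953125), (85.00912475585938, 124.6856460571289), 53.9017219543457) [[410, 287], [469, 324], [462, 340], [387, 394], [330, 345], [330, 332]]
[[275, 173], [274, 174], [274, 175], [274, 176], [274, 177], [274, 178], [274, 179], [274, 180], [275, 181], [276, 181], [277, 181], [277, 173], [276, 173]]
[[316, 212], [315, 213], [314, 213], [313, 213], [312, 214], [313, 215], [313, 216], [313, 217], [312, 218], [312, 219], [313, 218], [314, 218], [315, 219], [316, 219], [317, 219], [318, 218], [319, 218], [320, 218], [321, 218], [322, 219], [323, 219], [324, 220], [325, 221], [325, 216], [324, 216], [323, 215], [322, 215], [321, 214], [320, 213], [319, 213], [318, 212], [317, 212]]
0.039 [[310.0, 212.3], [318.2, 210.2], [334.1, 223.9], [325.6, 226.1]]
0.051 [[309.5, 208.5], [317.7, 206.5], [333.4, 220.0], [324.9, 222.2]]
0.027 [[310.6, 215.9], [318.8, 213.8], [334.7, 227.8], [326.2, 230.0]]
```

Run:
```python
from m import *
import pickle
C=pickle.load(open("c0.pkl","rb"));t,s=C["top"],C["side"]
P=[onz(s,*p,.035) for p in((410,287),(469,324),(330,332))]
print(np.round(P,3).tolist(),"centre",(P[1]+P[2])/2, np.linalg.norm(P[0]-P[1]),np.linalg.norm(P[0]-P[2]))
print("top-side pairs",[two(t,a,s,b) for a,b in(((446,184),(469,324)),)])
```

```text
[[0.578, -0.266, 0.035], [0.586, -0.408, 0.035], [0.352, -0.276, 0.035]] centre [ 0.46885373 -0.34173009  0.035     ] 0.14258857005369546 0.22615159348763939
top-side pairs [(array([ 0.58900604, -0.4059781 ,  0.03203528]), np.float64(0.0005745992585271786))]
```

Call:
carry_out --moves '[{"x": 0.85,"y": -0.81,"rz": -0.5},{"x": 0.85,"y": -0.81,"rz": -0.5},{"x": 0.85,"y": -0.81,"rz": -0.5},{"x": 0.85,"y": -0.81,"rz": -0.5},{"x": 0.85,"y": -0.81,"rz": -0.5},{"x": 0.85,"y": -0.81,"rz": -0.5}]' --grip 1

```text
validation failed for argument at $.mo...
```

Call:
carry_out --moves '[{"x": 0.85,"y": -0.81,"z": 0,"rx": 0,"ry": 0,"rz": -0.5},{"x": 0.85,"y": -0.81,"z": 0,"rx": 0,"ry": 0,"rz": -0.5},{"x": 0.85,"y": -0.81,"z": 0,"rx": 0,"ry": 0,"rz": -0.5},{"x": 0.85,"y": -0.81,"z": 0,"rx": 0,"ry": 0,"rz": -0.5},{"x": 0.85,"y": -0.81,"z": 0,"rx": 0,"ry": 0,"rz": -0.5},{"x": 0.85,"y": -0.81,"z": 0,"rx": 0,"ry": 0,"rz": -0.5}]' --grip 1

```text
clock: 0.85
position: [0.3895, 0.2637, 0.2497]
ee_rot: [0.543, 0.84, -0.0, 0.0]
force: [0.1, 0.4, -0.1]
width: 0.0854
grasp_force: 0.0
```

Call:
carry_out --moves '[{"x": 0.846,"y": -0.816,"z": 0,"rx": 0,"ry": 0,"rz": -0.35},{"x": 0.846,"y": -0.816,"z": 0,"rx": 0,"ry": 0,"rz": -0.35},{"x": 0.846,"y": -0.816,"z": 0,"rx": 0,"ry": 0,"rz": -0.35},{"x": 0.846,"y": -0.816,"z": 0,"rx": 0,"ry": 0,"rz": -0.35},{"x": 0.846,"y": -0.816,"z": 0,"rx": 0,"ry": 0,"rz": -0.35},{"x": 0.846,"y": -0.816,"z": -0.3,"rx": 0,"ry": 0,"rz": -0.35},{"x": 0.846,"y": -0.816,"z": -0.6,"rx": 0,"ry": 0,"rz": -0.35},{"x": 0.846,"y": -0.816,"z": -0.6,"rx": 0,"ry": 0,"rz": -0.35},{"x": 0.846,"y": -0.816,"z": -0.6,"rx": 0,"ry": 0,"rz": -0.35}]' --grip 1

```text
clock: 1.98
position: [0.5979, 0.0625, 0.0981]
ee_rot: [0.749, 0.663, -0.002, -0.001]
force: [-0.6, -0.2, -0.4]
width: 0.0854
grasp_force: 0.0
```

Run:
```python
from m import *
c=camera("side");d=camera("top");s=sense();print(s["position"],s["qpos"].round(2),s["ee_rot"].round(3))
a=cv2.resize(c["frame"][130:290,260:430],(400,376),interpolation=2);b=cv2.resize(d["frame"][120:270,240:400],(400,376),interpolation=2)
cv2.imwrite("pics/a1.png",np.hstack([a,b]))
```

```text
[0.59994264 0.06235758 0.1011357 ] [ 0.1   0.49 -0.03  1.06  0.    1.8 ] [0.749 0.663 0.    0.   ]
```

View pics/a1.png

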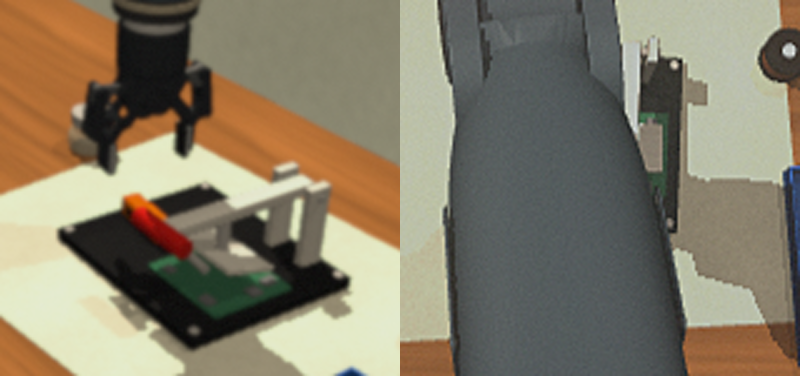

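The gripper hangs over the handle in the side crop, handle at about (140,205), fingers straddling it along x. Next: descend and grip.

Call:
carry_out --moves '[{"x": 0,"y": 0,"z": -0.12,"rx": 0,"ry": 0,"rz": 0},{"x": 0,"y": 0,"z": -0.2,"rx": 0,"ry": 0,"rz": 0},{"x": 0,"y": 0,"z": -0.248,"rx": 0,"ry": 0,"rz": 0},{"x": 0,"y": 0,"z": -0.248,"rx": 0,"ry": 0,"rz": 0},{"x": 0,"y": 0,"z": -0.248,"rx": 0,"ry": 0,"rz": 0}]' --grip 1

```text
clock: 2.7
position: [0.6003, 0.0618, 0.0392]
ee_rot: [0.749, 0.662, 0.001, 0.0]
force: [-0.4, 0.3, -0.0]
width: 0.0855
grasp_force: 0.0
```

Call:
carry_out --moves '[{"x": 0,"y": 0,"z": 0,"rx": 0,"ry": 0,"rz": 0},{"x": 0,"y": 0,"z": 0,"rx": 0,"ry": 0,"rz": 0},{"x": 0,"y": 0,"z": 0,"rx": 0,"ry": 0,"rz": 0},{"x": 0,"y": 0,"z": 0,"rx": 0,"ry": 0,"rz": 0},{"x": 0,"y": 0,"z": 0,"rx": 0,"ry": 0,"rz": 0},{"x": 0,"y": 0,"z": 0,"rx": 0,"ry": 0,"rz": 0},{"x": 0,"y": 0,"z": 0,"rx": 0,"ry": 0,"rz": 0},{"x": 0,"y": 0,"z": 0,"rx": 0,"ry": 0,"rz": 0}]' --grip -1 --newtons 50

```text
clock: 3.7
position: [0.5998, 0.0617, 0.0384]
ee_rot: [0.749, 0.662, 0.0, 0.0]
force: [-0.4, -1.2, 6.1]
width: 0.0233
grasp_force: 49.8
```

Call:
carry_out --moves '[{"x": 0.011,"y": 0.09,"z": 0.008,"rx": 0,"ry": 0,"rz": 0},{"x": 0.022,"y": 0.18,"z": 0.008,"rx": 0,"ry": 0,"rz": 0},{"x": 0.034,"y": 0.27,"z": 0.008,"rx": 0,"ry": 0,"rz": 0},{"x": 0.045,"y": 0.36,"z": 0.008,"rx": 0,"ry": 0,"rz": 0},{"x": 0.045,"y": 0.36,"z": 0.008,"rx": 0,"ry": 0,"rz": 0},{"x": 0.045,"y": 0.36,"z": 0.15,"rx": 0,"ry": 0,"rz": 0},{"x": 0.045,"y": 0.36,"z": 0.3,"rx": 0,"ry": 0,"rz": 0},{"x": 0.045,"y": 0.36,"z": 0.5,"rx": 0,"ry": 0,"rz": 0},{"x": 0.045,"y": 0.36,"z": 0.7,"rx": 0,"ry": 0,"rz": 0},{"x": 0.045,"y": 0.36,"z": 0.7,"rx": 0,"ry": 0,"rz": 0}]'

```text
clock: 4.95
position: [0.6125, 0.152, 0.2171]
ee_rot: [0.749, 0.662, 0.003, 0.002]
force: [0.3, 0.2, -1.8]
width: 0.0227
grasp_force: 49.4
```

Run:
```python
from m import *
c=camera("side");s=sense();print(s["position"],s["qpos"].round(2),s["ee_rot"].round(3),s["width"],s["force"])
cv2.imwrite("pics/a2.png",cv2.resize(c["frame"][60:300,200:500],(750,600),interpolation=2))
```

```text
[0.6116781  0.15174199 0.21442389] [ 0.24  0.5   0.28  1.35 -0.    1.94] [0.749 0.662 0.001 0.001] 0.023280545159993823 [-0.18250289 -0.01430176 -1.7202475 ]
```

View pics/a2.png

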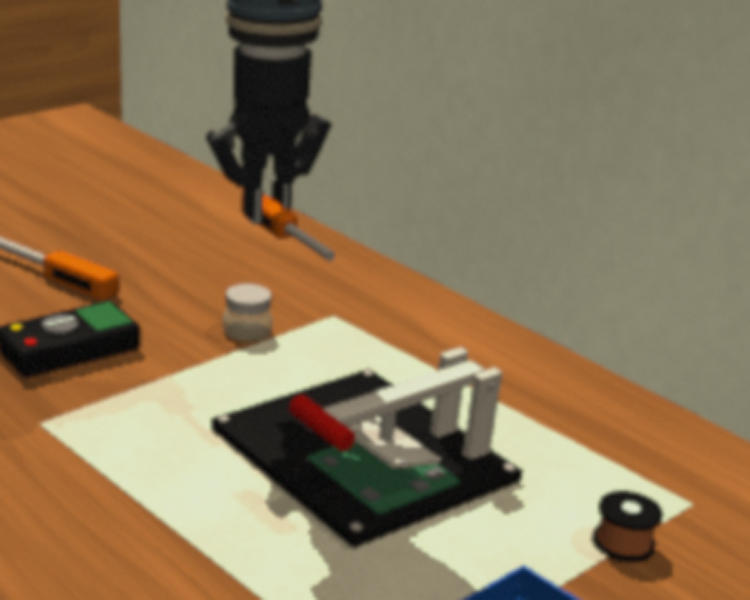

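The screwdriver is held level, handle at (275,215) and tip at (330,257). The jig, jar (248,310) and spool (628,525) are untouched. Now I'll carry it to the tray centre, about (0.469,-0.343) with yaw 2.7°.

Call:
carry_out --moves '[{"x": -0.04,"y": -0.2,"z": 0,"rx": 0,"ry": 0,"rz": -0.09},{"x": -0.08,"y": -0.4,"z": 0,"rx": 0,"ry": 0,"rz": -0.18},{"x": -0.12,"y": -0.6,"z": 0,"rx": 0,"ry": 0,"rz": -0.27},{"x": -0.16,"y": -0.8,"z": 0,"rx": 0,"ry": 0,"rz": -0.36},{"x": -0.2,"y": -0.985,"z": 0,"rx": 0,"ry": 0,"rz": -0.445},{"x": -0.2,"y": -0.985,"z": 0,"rx": 0,"ry": 0,"rz": -0.445}]'

```text
clock: 5.75
position: [0.5594, -0.0973, 0.2115]
ee_rot: [0.932, 0.363, -0.001, -0.0]
force: [0.7, 0.6, -0.9]
width: 0.0231
grasp_force: 49.3
```

Call:
carry_out --moves '[{"x": -0.04,"y": -0.2,"z": 0,"rx": 0,"ry": 0,"rz": -0.09},{"x": -0.08,"y": -0.4,"z": 0,"rx": 0,"ry": 0,"rz": -0.18},{"x": -0.12,"y": -0.6,"z": 0,"rx": 0,"ry": 0,"rz": -0.27},{"x": -0.16,"y": -0.8,"z": 0,"rx": 0,"ry": 0,"rz": -0.36},{"x": -0.2,"y": -0.985,"z": 0,"rx": 0,"ry": 0,"rz": -0.445},{"x": -0.2,"y": -0.985,"z": 0,"rx": 0,"ry": 0,"rz": -0.445},{"x": -0.2,"y": -0.985,"z": -0.2,"rx": 0,"ry": 0,"rz": -0.445},{"x": -0.2,"y": -0.985,"z": -0.4,"rx": 0,"ry": 0,"rz": -0.445},{"x": -0.2,"y": -0.985,"z": -0.5,"rx": 0,"ry": 0,"rz": -0.445},{"x": -0.2,"y": -0.985,"z": -0.5,"rx": 0,"ry": 0,"rz": -0.445},{"x": -0.2,"y": -0.985,"z": -0.5,"rx": 0,"ry": 0,"rz": -0.445}]'

```text
clock: 7.12
position: [0.5115, -0.3404, 0.089]
ee_rot: [1.0, 0.026, 0.0, 0.0]
force: [-0.2, 0.6, -0.7]
width: 0.0232
grasp_force: 49.5
```

Run:
```python
from m import *
c=camera("side");d=camera("top");s=sense();print(s["position"],s["qpos"].round(2),s["ee_rot"].round(3),s["width"],s["force"])
a=cv2.resize(c["frame"][220:420,300:500],(400,400),interpolation=2);b=cv2.resize(d["frame"][150:300,360:510],(400,400),interpolation=2)
cv2.imwrite("pics/a3.png",np.hstack([a,b]))
```

```text
[ 0.51169477 -0.34096759  0.08942597] [-0.59  0.52 -0.01  1.04  0.    2.5 ] [1.    0.025 0.001 0.001] 0.02262795527133143 [ 0.16203615  0.38821518 -1.2365873 ]
```

View pics/a3.png

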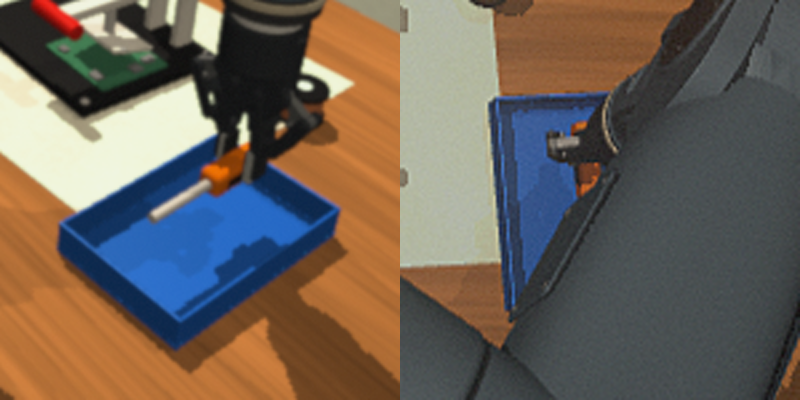

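The screwdriver is above the tray, aligned with its long side (side crop: handle (225,170), tip (153,217)). Next: lower and release.

Call:
carry_out --moves '[{"x": 0,"y": 0,"z": -0.08,"rx": 0,"ry": 0,"rz": 0},{"x": 0,"y": 0,"z": -0.16,"rx": 0,"ry": 0,"rz": 0},{"x": 0,"y": 0,"z": -0.2,"rx": 0,"ry": 0,"rz": 0},{"x": 0,"y": 0,"z": -0.225,"rx": 0,"ry": 0,"rz": 0},{"x": 0,"y": 0,"z": -0.24,"rx": 0,"ry": 0,"rz": 0},{"x": 0,"y": 0,"z": -0.24,"rx": 0,"ry": 0,"rz": 0},{"x": 0,"y": 0,"z": -0.24,"rx": 0,"ry": 0,"rz": 0}]'

```text
clock: 8.1
position: [0.5111, -0.341, 0.0284]
ee_rot: [1.0, 0.025, 0.0, 0.0]
force: [-0.1, -0.1, -1.0]
width: 0.0228
grasp_force: 49.5
```

Call:
carry_out --moves '[{"x": 0,"y": 0,"z": 0,"rx": 0,"ry": 0,"rz": 0},{"x": 0,"y": 0,"z": 0,"rx": 0,"ry": 0,"rz": 0},{"x": 0,"y": 0,"z": 0,"rx": 0,"ry": 0,"rz": 0},{"x": 0,"y": 0,"z": 0,"rx": 0,"ry": 0,"rz": 0},{"x": 0,"y": 0,"z": 0,"rx": 0,"ry": 0,"rz": 0},{"x": 0,"y": 0,"z": 0.1,"rx": 0,"ry": 0,"rz": 0},{"x": 0,"y": 0,"z": 0.3,"rx": 0,"ry": 0,"rz": 0},{"x": 0,"y": 0,"z": 0.5,"rx": 0,"ry": 0,"rz": 0},{"x": 0,"y": 0,"z": 0.7,"rx": 0,"ry": 0,"rz": 0},{"x": 0,"y": 0,"z": 0.7,"rx": 0,"ry": 0,"rz": 0}]' --grip 0.2

```text
clock: 9.35
position: [0.5123, -0.3419, 0.2071]
ee_rot: [1.0, 0.025, 0.003, 0.002]
force: [0.3, -0.1, 0.3]
width: 0.0512
grasp_force: 0.0
```

Run:
```python
from m import *
c=camera("side");s=sense();print(s["position"],s["qpos"].round(2),s["width"],s["force"])
cv2.imwrite("pics/a4.png",cv2.resize(c["frame"][160:420,260:520],(600,600),interpolation=2))
```

```text
[ 0.5115731  -0.34134458  0.20461481] [-0.59  0.46  0.2   1.31  0.    2.5 ] 0.05142564737623978 [ 0.05110353  0.4381556  -0.52060525]
```

View pics/a4.png

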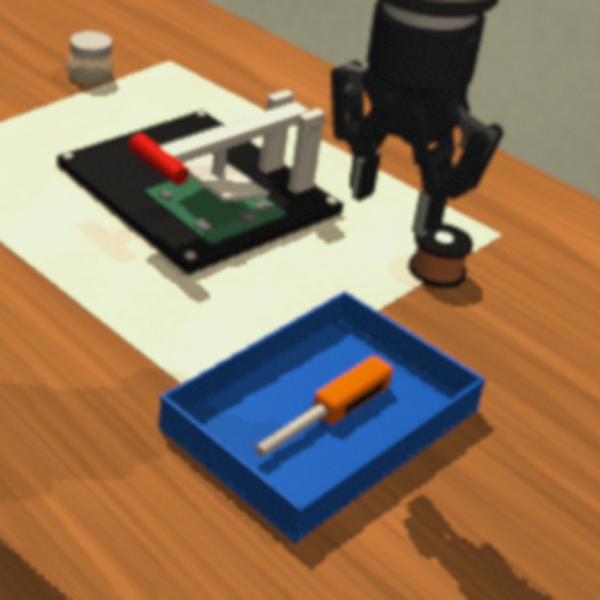

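The screwdriver lies flat in the middle of the tray, handle at (355,390) and tip at (262,447), and it is released. The press is up, and the jar and spool have not moved. Now to the red bar with the fingers shut.

Call:
carry_out --moves '[{"x": 0.04,"y": 0.25,"z": 0,"rx": 0,"ry": 0,"rz": 0.1},{"x": 0.04,"y": 0.5,"z": 0,"rx": 0,"ry": 0,"rz": 0.2},{"x": 0.04,"y": 0.75,"z": 0,"rx": 0,"ry": 0,"rz": 0.2},{"x": 0.04,"y": 1,"z": 0,"rx": 0,"ry": 0,"rz": 0.2},{"x": 0.04,"y": 1,"z": 0,"rx": 0,"ry": 0,"rz": 0.2}]' --grip -1

```text
clock: 10.02
position: [0.5201, -0.0871, 0.202]
ee_rot: [0.983, 0.183, -0.001, -0.001]
force: [-0.6, -0.3, 1.1]
width: -0.0001
grasp_force: 0.0
```

Call:
carry_out --moves '[{"x": 0,"y": 0.124,"z": 0,"rx": 0,"ry": 0,"rz": 0},{"x": 0,"y": 0.124,"z": -0.1,"rx": 0,"ry": 0,"rz": 0},{"x": 0,"y": 0.124,"z": -0.2,"rx": 0,"ry": 0,"rz": 0},{"x": 0,"y": 0.124,"z": -0.2,"rx": 0,"ry": 0,"rz": 0},{"x": 0,"y": 0.124,"z": -0.2,"rx": 0,"ry": 0,"rz": 0},{"x": 0,"y": 0.124,"z": -0.2,"rx": 0,"ry": 0,"rz": 0}]'

```text
clock: 10.78
position: [0.5213, -0.0602, 0.1538]
ee_rot: [0.984, 0.181, 0.001, 0.0]
force: [-0.0, -0.1, 0.5]
width: 0.0002
grasp_force: 0.0
```

Run:
```python
from m import *
c=camera("side");s=sense();print(s["position"],s["qpos"].round(2),s["width"],s["force"])
RE=((0,150,60),(5,255,255));k=blob(c,*RE,(300,195,350,250));print(cv2.boundingRect(k),cen(k))
cv2.imwrite("pics/a5.png",cv2.resize(c["frame"][140:290,260:410],(600,600),interpolation=2))
```

```text
[ 0.52127759 -0.06010378  0.15377364] [-0.11  0.3  -0.17  1.1  -0.    2.66] 4.379398038479757e-05 [-0.31807335  0.08559292 -0.33534119]
(315, 217, 27, 22) [327.45689655 227.64942529]
```

View pics/a5.png

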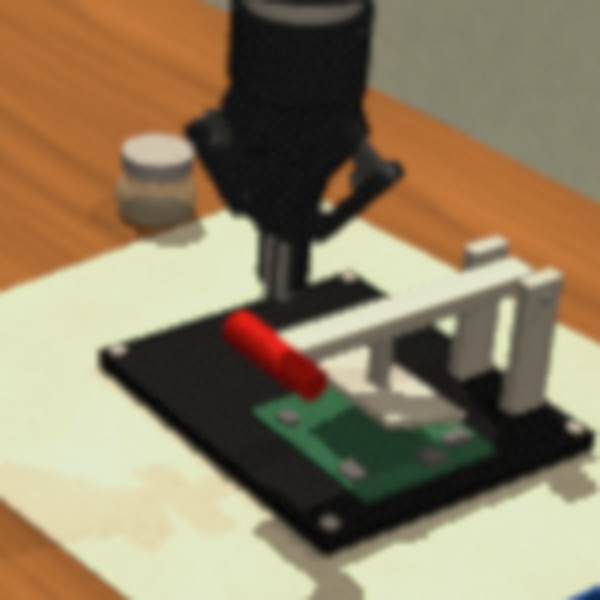

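The fingertips (280,295) are just above the bar's middle (275,350). I'll move down to contact and check the force.

Call:
carry_out --moves '[{"x": 0,"y": 0,"z": -0.06,"rx": 0,"ry": 0,"rz": 0},{"x": 0,"y": 0,"z": -0.1,"rx": 0,"ry": 0,"rz": 0},{"x": 0,"y": 0,"z": -0.12,"rx": 0,"ry": 0,"rz": 0},{"x": 0,"y": 0,"z": -0.132,"rx": 0,"ry": 0,"rz": 0},{"x": 0,"y": 0,"z": -0.132,"rx": 0,"ry": 0,"rz": 0},{"x": 0,"y": 0,"z": -0.132,"rx": 0,"ry": 0,"rz": 0}]'

```text
clock: 11.58
position: [0.5209, -0.0599, 0.1203]
ee_rot: [0.984, 0.181, 0.0, 0.0]
force: [-3.9, 0.2, 4.5]
width: -0.0003
grasp_force: 2.3
```

Contact is confirmed, about 4.5 N up, close to the spring's preload. Next: press along the arc, stopping a little short and measuring.

Call:
carry_out --moves '[{"x": 0,"y": 0,"z": -0.02,"rx": 0,"ry": 0,"rz": 0},{"x": 0,"y": 0,"z": -0.04,"rx": 0,"ry": 0,"rz": 0},{"x": 0.002,"y": 0,"z": -0.06,"rx": 0,"ry": 0,"rz": 0},{"x": 0.004,"y": 0,"z": -0.08,"rx": 0,"ry": 0,"rz": 0},{"x": 0.007,"y": 0,"z": -0.1,"rx": 0,"ry": 0,"rz": 0},{"x": 0.01,"y": 0,"z": -0.12,"rx": 0,"ry": 0,"rz": 0},{"x": 0.012,"y": 0,"z": -0.135,"rx": 0,"ry": 0,"rz": 0},{"x": 0.014,"y": 0,"z": -0.15,"rx": 0,"ry": 0,"rz": 0},{"x": 0.014,"y": 0,"z": -0.15,"rx": 0,"ry": 0,"rz": 0},{"x": 0.014,"y": 0,"z": -0.15,"rx": 0,"ry": 0,"rz": 0}]'

```text
clock: 12.82
position: [0.5244, -0.06, 0.0829]
ee_rot: [0.984, 0.181, 0.0, 0.0]
force: [-5.3, -0.5, 9.7]
width: -0.0001
grasp_force: 4.3
```

Run:
```python
from m import *
import pickle
c=camera("side");s=sense();print(s["position"],s["width"],s["force"])
C=pickle.load(open("c0.pkl","rb"))["side"]
RE=((0,150,60),(5,255,255))
def low(c):
    k=blob(c,*RE,(295,190,360,275))[:,0]; return cv2.boundingRect(k), k[k[:,1]>=k[:,1].max()-1].mean(0), k[k[:,0]>=k[:,0].max()-1].mean(0), k[k[:,0]<=k[:,0].min()+1].mean(0)
print(low(C));print(low(c))
# expected image displacement of the bar's -y end for given travel
J=np.array([.999,-.048,0]);H=np.array([.5204,-.061,.095])+J*.18
for tr in(35,40,45,50):
    th=np.arcsin(tr/180); p0=H-J*.18+[-.0017,-.038,0]; p=H-J*.18*np.cos(th)-[0,0,tr/1000]+[-.0017,-.038,0]; print(tr,(proj(c,p)-proj(c,p0)).round(1))
cv2.imwrite("pics/a6.png",cv2.resize(c["frame"][160:290,260:410],(690,600),interpolation=2))
```

```text
[ 0.52437171 -0.05994541  0.08288692] 0.00010788891864138378 [-5.91704016 -0.1958545   9.08852396]
((315, 219, 27, 21), array([337.33333333, 238.66666667]), array([340.2, 235. ]), array([315.8, 222. ]))
((316, 232, 26, 24), array([336.5 , 254.25]), array([340.4, 250. ]), array([316.42857143, 236.        ]))
35 [ 0.1 12.7]
40 [ 0.3 14.5]
45 [ 0.6 16.1]
50 [ 0.9 17.8]
```

View pics/a6.png

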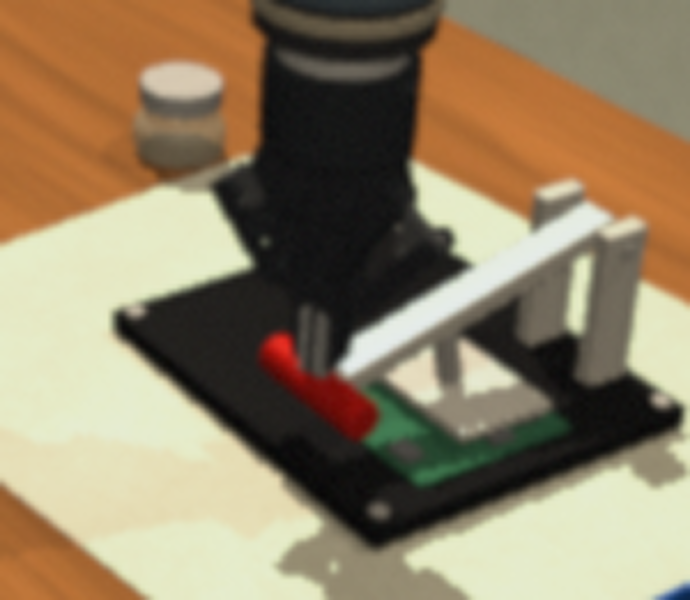

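The fingers press the bar's middle at (315,370). The image shift of about 15.5 px and the TCP drop both put the travel near 42 mm. I'll add 2 mm, ease the side load a little and hold.

Call:
carry_out --moves '[{"x": -0.002,"y": 0,"z": -0.005,"rx": 0,"ry": 0,"rz": 0},{"x": -0.004,"y": 0,"z": -0.01,"rx": 0,"ry": 0,"rz": 0},{"x": -0.004,"y": 0,"z": -0.01,"rx": 0,"ry": 0,"rz": 0},{"x": -0.004,"y": 0,"z": -0.01,"rx": 0,"ry": 0,"rz": 0},{"x": -0.004,"y": 0,"z": -0.01,"rx": 0,"ry": 0,"rz": 0},{"x": -0.004,"y": 0,"z": -0.01,"rx": 0,"ry": 0,"rz": 0},{"x": -0.004,"y": 0,"z": -0.01,"rx": 0,"ry": 0,"rz": 0},{"x": -0.004,"y": 0,"z": -0.01,"rx": 0,"ry": 0,"rz": 0},{"x": -0.004,"y": 0,"z": -0.01,"rx": 0,"ry": 0,"rz": 0},{"x": -0.004,"y": 0,"z": -0.01,"rx": 0,"ry": 0,"rz": 0},{"x": -0.004,"y": 0,"z": -0.01,"rx": 0,"ry": 0,"rz": 0},{"x": -0.004,"y": 0,"z": -0.01,"rx": 0,"ry": 0,"rz": 0}]'

```text
clock: 14.38
position: [0.5246, -0.06, 0.081]
ee_rot: [0.983, 0.181, 0.001, 0.0]
force: [-0.6, -0.7, 10.4]
width: -0.0002
grasp_force: 4.9
```

Call:
carry_out --moves '[{"x": 0,"y": 0,"z": 0,"rx": 0,"ry": 0,"rz": 0},{"x": 0,"y": 0,"z": 0,"rx": 0,"ry": 0,"rz": 0},{"x": 0,"y": 0,"z": 0,"rx": 0,"ry": 0,"rz": 0},{"x": 0,"y": 0,"z": 0,"rx": 0,"ry": 0,"rz": 0},{"x": 0,"y": 0,"z": 0,"rx": 0,"ry": 0,"rz": 0},{"x": 0,"y": 0,"z": 0,"rx": 0,"ry": 0,"rz": 0},{"x": 0,"y": 0,"z": 0,"rx": 0,"ry": 0,"rz": 0},{"x": 0,"y": 0,"z": 0,"rx": 0,"ry": 0,"rz": 0},{"x": 0,"y": 0,"z": 0,"rx": 0,"ry": 0,"rz": 0},{"x": 0,"y": 0,"z": 0,"rx": 0,"ry": 0,"rz": 0},{"x": 0,"y": 0,"z": 0,"rx": 0,"ry": 0,"rz": 0},{"x": 0,"y": 0,"z": 0,"rx": 0,"ry": 0,"rz": 0}]'

```text
clock: 15.88
position: [0.5246, -0.06, 0.0809]
ee_rot: [0.984, 0.181, 0.001, 0.0]
force: [0.5, 1.1, 9.9]
width: -0.0001
grasp_force: 4.9
```

Call:
carry_out --moves '[{"x": 0,"y": 0,"z": 0,"rx": 0,"ry": 0,"rz": 0},{"x": 0,"y": 0,"z": 0,"rx": 0,"ry": 0,"rz": 0},{"x": 0,"y": 0,"z": 0,"rx": 0,"ry": 0,"rz": 0},{"x": 0,"y": 0,"z": 0,"rx": 0,"ry": 0,"rz": 0},{"x": 0,"y": 0,"z": 0,"rx": 0,"ry": 0,"rz": 0},{"x": 0,"y": 0,"z": 0,"rx": 0,"ry": 0,"rz": 0},{"x": 0,"y": 0,"z": 0,"rx": 0,"ry": 0,"rz": 0},{"x": 0,"y": 0,"z": 0,"rx": 0,"ry": 0,"rz": 0},{"x": 0,"y": 0,"z": 0,"rx": 0,"ry": 0,"rz": 0},{"x": 0,"y": 0,"z": 0,"rx": 0,"ry": 0,"rz": 0},{"x": 0,"y": 0,"z": 0,"rx": 0,"ry": 0,"rz": 0},{"x": 0,"y": 0,"z": 0,"rx": 0,"ry": 0,"rz": 0}]'

```text
clock: 17.38
position: [0.5245, -0.06, 0.081]
ee_rot: [0.983, 0.181, 0.001, 0.0]
force: [-0.7, 0.3, 9.3]
width: -0.0003
grasp_force: 4.9
```

Run:
```python
from m import *
import pickle
c=camera("side");s=sense();print(s["clock"],s["position"],s["force"])
C=pickle.load(open("c0.pkl","rb"))["side"]
for f in(C,c):
    k=blob(f,(0,150,60),(5,255,255),(295,190,360,275))[:,0];print(cv2.boundingRect(k),k[k[:,1]>=k[:,1].max()-1].mean(0))
k=blob(c,(5,160,90),(18,255,255),(320,280,480,400));print("driver",cv2.minAreaRect(k))
```

```text
17.425 [ 0.52452995 -0.05998636  0.08093352] [-0.19082945  0.41764546  9.45390187]
(315, 219, 27, 21) [337.33333333 238.66666667]
(316, 232, 26, 24) [336.33333333 254.5       ]
driver ((399.49993896484375, 339.4999694824219), (158.99996948242188, 118.99998474121094), -0.0)
```

```bash
python3 -c "
from bench import close_job
print(close_job())"
```

```text
the job is handed in; nothing more can be done
None
```

The screwdriver lies flat and released in the blue tray, and I handed the job in with the fingers still holding the T-handle about 44 mm down at about 10 N, after more than 3 s of holding; the judge's verdict was not returned.

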